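# Turn down the suction and draw the filter cassette

### The arm

A 6-joint arm with a two-finger parallel gripper is mounted at the origin on a cart in front of the work surface, level with it; the furniture and walls round the work are solid. World frame = base frame: x ahead of the robot, y to its left, z up, the work surface at z = 0. Lengths are in mm, angles in rad, forces in N, time in s.
With the tool pointing down it reaches from about 325 to 850 mm from the base axis. Payload 4.4 kg.
Tool frame: the origin (TCP) lies between the finger pads, 19 mm behind the fingertips; this is the grasp point; z points along the fingers, y is the line along which they close (so a half turn about z gives the same grasp; the last joint's range is limited). The gripper opens to 94 mm and grips with 3 to 60 N. Pads are 16 mm wide; open, the fingers measure 119 mm over their backs; the gripper's body (75 mm by 177 mm) begins 78 mm behind the grasp point.
Start: joints at [-1.312, 0.207, 1.542, -0, 1.393, -0.15], TCP at [228.556, -527.626, 224.247] pointing down, gripper open.
Joint ranges: [-2.73, 2.73], [-0.86, 2.22], [0.23, 2.46], [-1.11, 4.25], [0.08, 2.63], [-2.82, 2.82]. Speed limits (rad/s): [2.79, 2.79, 3.14, 3.14, 3.14, 3.14].

### API

Orientations are given as [roll, pitch, yaw] about the fixed x, y, z axes, in that order (R = Rz(yaw) Ry(pitch) Rx(roll)).
In Python, from plant import r, viewer, finish_job, models gives the robot as it stands. The module is installed in compiled form; this text tells all that it offers.
- The arm moves only by the tool apply_moves, never from a script. Its argument "plan" is a list of rows, each an object with "offset": the shift along the tool's x, y, z in cm, a list of three; "angular": the turn, a rotation vector about the tool's x, y, z in degrees, a list of three; "gripper": the closure, from -1 (fully open) to 1 (shut). A call has 1 to 20 rows; each row shifts and turns the commanded pose from where the row before left it, along the tool's axes as they then stand; what a row does not reach is not made up. A row lasts 1/8 s, in which the tool goes at most 62.5 mm and 10.7 degrees, less where a joint would pass 70% of its speed; a pose out of reach is approached as far as the arm can. A call is refused whole if a number of a shift passes 6.25 or a number of a turn 10.7, either way. A call with a gripper value outside its range is refused whole. The fingers move at their own pace and stop on an object; "newtons" is the grip in N (left out, the last holds). Time passes only in rows, so rows that do not move let the fingers close. It gives the time, the measured TCP pose, the force, the opening and the grip force at its end, in the units of the state.
- r.read_state(): the state, without advancing time (a new reading comes with each control period).
- viewer.read_camera(name): name is "side" or "top" or "wrist"; returns the picture (420x560x3 uint8, red, green, blue); there is no depth.
- viewer.camera_info(name): a dict with "intrinsics" (3x3 intrinsics, pixels), "R" (3x3) and "t" (3): a world point X has camera coordinates R X + t; the wrist camera has in their place "hand_eye" (4x4, takes a point from camera to tool coordinates, whose origin is the TCP and whose axes are the flange's). Camera axes: x right, y down, z forward; pixel columns grow to the right and rows downward; lengths in mm; the calibration is good to about 2 mm. A picture is of the moment at which its call begins: read the wrist's pose just before it. camera_info takes no time and is no camera call.
- finish_job(): hands the job in; it is judged then, once.
Trained networks look in the newest picture that a camera, given by its name, has taken for a name from the list of things; names that differ only in an ending like _2 or _b are one class to them, and where a whole thing is asked for, a point or a joint stands for the part that bears it (a point fixed in the world has none). Each returns a list of dicts, best first, with "p" (0 to 1); they miss things now and then, are a little off and sometimes report something else, mostly with a low value. They report only what shows in the picture. A call takes as long as a camera call. They do not tell look-alikes from the thing itself.
- models.trace(camera, target): "mask" (420x560 bool, what is visible of it) and "point" ([column, row] in pixels, amid what is visible of it).
- models.pinpoint(camera, target): "point" ([column, row] in pixels: a listed point, or the origin of a listed thing).
The state is a dict: "clock": time; "joint_positions": joint angles; "joint_velocities": joint speeds; "tau": joint torques, N m; "ee_pos": TCP position; "eef_rot": TCP orientation; "wrist_force": force on the tool from outside, world axes, zero at the start; "wrist_torque": the same for the moment, N m; "gripper_width": opening from 0.0 (shut) to 1.0 (fully open); "grasp_force": force on a finger pad.
Only numpy, scipy, OpenCV 4.12 (cv2) and the standard library are available. Lean on these libraries where they do the work, as an engineer would, in place of code of your own. Each camera call takes 0.05 s, during which the arm holds its last target. There are 200 camera calls.

### The job

The dust filter of the sanding bench is due for inspection: first turn the suction sleeve down to 2 (the mark with two dots). Then pinch the two side catches of the filter cassette together, lift the cassette straight up out of its dock until it is several centimetres clear above it, and finish while still holding it there, upright and still, by the pinched catches. Leave the sleeve at 2 and do not push the other things on the bench about.

Things in the scene. Friction and masses are not known exactly. Their poses are not given: they have to be found in the camera images.
- suction_sleeve (a joint): turn of the suction sleeve in rad, growing clockwise seen from above: setting n of the scale (0 to 6) is at 0.4*n, so 2 is at 0.8. Starts at 4 or 5. A spring detent draws it to the nearest setting and keeps it there (about 0.1 N m to turn; grip with 20 to 30 N). An aluminium pointer at its foot and a black line on its top show the setting.
- sleeve_grip (a point): a point on the upright axis of the suction sleeve, 14 mm below its top, at the height for the TCP when gripping from above. The sleeve is a black ribbed cylinder, 50 mm in diameter, from 26 mm below this point to 14 mm above it; the scale disc's top is 30 mm below this point. It can be gripped at any yaw.
- suction_regulator: the fixed regulator: 104 x 104 mm steel foot plate, 80 mm high with the sleeve. Origin under its centre, z up. Its scale is a fixed aluminium disc, 104 mm across, under the sleeve: a line for each setting with as many black dots outside it as its number; its x axis (away from the robot within 0.5 rad) points to setting 3, lower settings lie toward +y.
- filter_dock: the fixed grey filter dock, a box of 100 mm (its x) x 124 mm (its y) x 60 mm high with feet and a pipe stub along y. Origin at the centre of its underside on the bench, z up. Its well is open at the top, 43 x 84 mm, 40 mm deep (floor 20 mm above the bench), with 1.5 mm play in x and 2 mm in y round the cassette. Two lips, 10 mm thick, hold the barbs of the cassette's catches down.
- filter_cassette: the loose filter cassette, black with a grey ribbed cap, 40 mm (x) x 84 mm (y) x 90 mm high, 0.2 to 0.36 kg. Origin at the centre of its underside, z up, axes as the dock's. Its lower 40 mm sit in the well, the upper 50 mm stand above the dock. In the middle of each long side (-x and +x) is a grey ribbed catch, the only place to take it: pulled without both catches pressed in it stays locked.
- cassette_grip (a point): the middle between the two catch pads, on the cassette's axis, 66 mm above its underside (26 mm above the dock's top, 24 mm below the cassette's top); axes as the cassette's. A TCP here, tool pointing down, fingers closing along the x axis, pinches both pads.
- catch_front (a joint): inward travel in m of the catch on the cassette's -x side: 0 at rest, 0.0085 at its stop; its barb clears the dock's lip after about 5.5 mm (7 mm in the worst case). Spring: 1.8 N at rest, 4.4 N at the stop; squeeze with 20 to 35 N.
- catch_back (a joint): the same for the catch on the cassette's +x side.
- catch_front_pad (a point): centre of the outer face of the -x catch's pad: 26 mm wide, 28 mm high, standing 28 mm from the cassette's axis at rest (56 mm over both pads) and 19.5 mm pressed in (39 mm over both). The pad's lower edge is 10 mm above the dock's top.
- catch_back_pad (a point): the same for the +x catch.
- cork_block: the cork sanding block, 58 x 100 x 34 mm; a bystander, to be left where it is. Origin under its centre
- sanding_block: the black rubber sanding block, 64 x 115 x 43 mm; a bystander, to be left where it is. Origin under its centre
- marking_awl: the marking awl with wooden handle, 26 x 135 x 26 mm, lying between the two fixtures; a bystander, to be left where it is. Origin under its centre
- offcut_1: a wooden offcut, 45 x 160 x 19 mm; a bystander, to be left where it is. Origin under its centre
- filler_tin: the round filler tin with grey lid, 66 mm across, 54 mm high; a bystander, to be left where it is. Origin under its centre
Things that resemble listed ones, but are neither listed nor needed, are in the scene too. What is shaped like the filter_cassette but red is not meant.

How it is judged:
By the outcome, as a careful person would: the job done as asked, in the order asked, and still so for the second after the job is handed in, while the arm keeps its last pose, push and grip.
It also fails if it takes over 48 s, if anything falls off the work surface, if the arm or the gripper's body presses on something with over 40 N, if the wrist force passes 120 N, or if a joint passes its speed limit or range.

## Working session

There is one attempt and no reset: what is moved stays moved. The work goes in short steps, Python scripts to look and compute and a tool call to move; the robot and the scene stay as the last step left them, time stands still between calls to the robot, and variables do not carry over. Pictures are saved under pics/ and viewed, at most 10 in all, crops included, and the job is handed in when it is done.

Besides the shell and the picture viewer there is one more tool, called after "Call:" in YAML: its name, and indented under it one key for each argument. apply_moves: Moves the arm, as the interface text tells. Its arguments: {"type":"object","properties":{"plan":{"type":"array","items":{"type":"object","properties":{"offset":{"type":"array","items":{"type":"number"}},"angular":{"type":"array","items":{"type":"number"}},"gripper":{"type":"number"}}}},"newtons":{"type":"number"}},"required":["plan"]}

```bash
mkdir -p pics
cat > h.py <<'E'
import numpy as np, cv2
from plant import r, viewer, finish_job, models
from scipy.spatial.transform import Rotation as Ro
def snap(n,f=None):
    im=viewer.read_camera(n)
    if f: cv2.imwrite('pics/'+f,im[:,:,::-1])
    return im
def cam(n,st=None):
    ci=viewer.camera_info(n);K=np.array(ci['intrinsics'])
    if n!='wrist': return K,np.array(ci['R']),np.array(ci['t']).ravel()
    H=np.array(ci['hand_eye']);Rt=Ro.from_euler('xyz',st['eef_rot']).as_matrix()
    Rc=Rt@H[:3,:3];c=Rt@H[:3,3]+np.array(st['ee_pos']);return K,Rc.T,-Rc.T@c
def ray(C,p):
    K,R,t=C;d=R.T@np.linalg.inv(K)@np.array([p[0],p[1],1.]);return -R.T@t,d/np.linalg.norm(d)
def tri(obs):
    A=np.zeros((3,3));b=np.zeros(3)
    for C,p in obs:
        o,d=ray(C,p);P=np.eye(3)-np.outer(d,d);A+=P;b+=P@o
    X=np.linalg.solve(A,b)
    return X,[float(np.linalg.norm((np.eye(3)-np.outer(d,d))@(X-o))) for o,d in (ray(C,p) for C,p in obs)]
def plane(C,p,z):
    o,d=ray(C,p);return o+d*(z-o[2])/d[2]
def proj(C,X):
    K,R,t=C;q=K@(R@np.asarray(X,float)+t);return q[:2]/q[2]
E
cat > a.py <<'E'
from h import *
st=r.read_state();print({k:np.round(v,3).tolist() for k,v in st.items()})
ims=[]
for n in ('side','top'):
    ims.append(snap(n,n+'0.png'))
    C=cam(n);print(n,'cam centre',np.round(-C[1].T@C[2]))
    for t in ('sleeve_grip','suction_regulator','filter_dock','filter_cassette','cassette_grip','catch_front_pad','catch_back_pad'):
        print(n,t,[(np.round(d['point']).tolist(),round(d['p'],2)) for d in models.pinpoint(n,t)][:4])
E
python3 a.py
```

```text
{'clock': 0.0, 'joint_positions': [-1.313, 0.207, 1.543, 0.0, 1.394, -0.15], 'joint_velocities': [-0.001, 0.001, 0.001, 0.0, 0.0, -0.002], 'tau': [0.001, -37.088, -28.142, 0.07, 0.036, -0.0], 'ee_pos': [228.366, -526.883, 223.106], 'eef_rot': [-3.139, -0.0, 0.409], 'wrist_force': [-0.302, 0.007, -0.268], 'wrist_torque': [-0.035, 0.018, -0.007], 'grasp_force': 0.0, 'gripper_width': 0.996}
side cam centre [343. 918. 780.]
side sleeve_grip [([327.0, 183.0], 0.76)]
side suction_regulator [([325.0, 197.0], 0.91), ([285.0, 257.0], 0.26)]
side filter_dock [([280.0, 264.0], 0.84)]
side filter_cassette [([284.0, 260.0], 0.73), ([336.0, 285.0], 0.73)]
side cassette_grip [([281.0, 242.0], 0.77), ([340.0, 268.0], 0.77)]
side catch_front_pad [([291.0, 239.0], 0.6), ([324.0, 181.0], 0.16)]
side catch_back_pad [([336.0, 276.0], 0.62), ([200.0, 316.0], 0.54), ([272.0, 244.0], 0.47)]
top cam centre [ 385.   39. 1251.]
top sleeve_grip [([367.0, 259.0], 0.57)]
top suction_regulator [([360.0, 259.0], 0.64), ([239.0, 224.0], 0.58), ([235.0, 222.0], 0.42)]
top filter_dock [([238.0, 225.0], 0.63)]
top filter_cassette [([239.0, 223.0], 0.95), ([217.0, 287.0], 0.67)]
top cassette_grip [([212.0, 286.0], 0.91), ([236.0, 222.0], 0.9)]
top catch_front_pad [([223.0, 290.0], 0.52), ([240.0, 232.0], 0.48)]
top catch_back_pad [([204.0, 282.0], 0.5), ([234.0, 211.0], 0.37)]
```

View pics/side0.png

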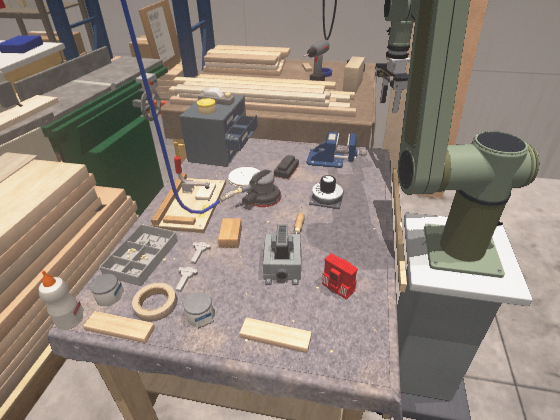

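View pics/top0.png

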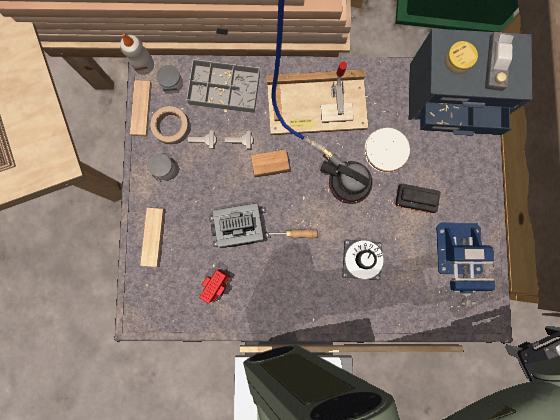

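The side view shows the grey dock with the black cassette at (282,250) and the regulator at (326,188). A red look-alike stands loose at (340,275). In the top view these are at (238,225), (363,259) and (214,286). The cassette I want is the one in the grey dock with the grey cap; the red one is ruled out by its colour.

```bash
cat > b.py <<'E'
from h import *
S,T=cam('side'),cam('top')
for n,a,b in (('sleeve_grip',(327,183),(367,259)),('reg',(325,197),(360,259)),('cas_grip',(281,242),(236,222)),('dock',(280,264),(238,225)),('cas',(284,260),(239,223)),('red',(340,268),(212,286))):
    X,e=tri([(S,a),(T,b)]);print(n,X.round(1),np.round(e,1))
im=cv2.imread('pics/top0.png')
a=cv2.resize(im[230:290,333:393],(400,400),interpolation=cv2.INTER_CUBIC)
b=cv2.resize(im[195:255,208:268],(400,400),interpolation=cv2.INTER_CUBIC)
cv2.imwrite('pics/crop0.png',np.hstack([a,b]))
ci=viewer.camera_info('wrist');print(np.round(ci['hand_eye'],3),np.round(ci['intrinsics']))
E
python3 b.py
```

```text
sleeve_grip [ 412.3 -191.3   61.6] [1.7 1.7]
reg [ 414.2 -181.9    9.8] [2.6 2.6]
cas_grip [504.4 154.2  83. ] [0.7 0.7]
dock [506.  156.7   1.6] [0.9 0.9]
cas [502.8 152.   14.8] [6.5 6.5]
red [339.7 214.2  74.9] [0.4 0.4]
[[ 1.0000e-03 -9.6200e-01 -2.7200e-01  7.8817e+01]
 [ 1.0000e+00  1.0000e-03  1.0000e-03  1.2020e+00]
 [-1.0000e-03 -2.7200e-01  9.6200e-01 -1.6048e+02]
 [ 0.0000e+00  0.0000e+00  0.0000e+00  1.0000e+00]] [[322.   0. 282.]
 [  0. 322. 216.]
 [  0.   0.   1.]]
```

View pics/crop0.png

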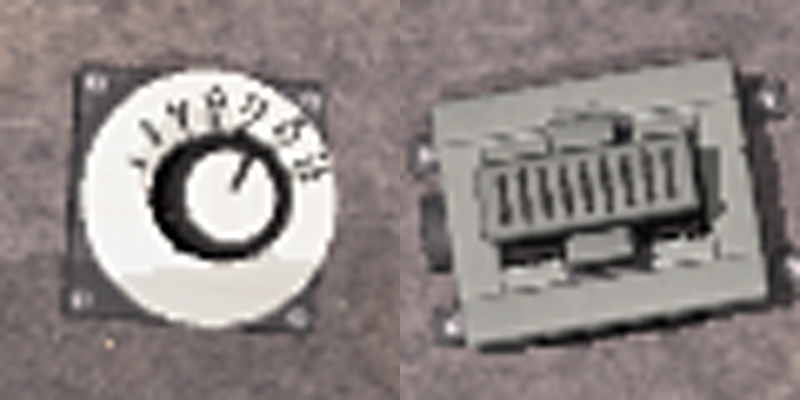

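The left crop shows the pointer line on the sleeve about 26° right of the up direction, which suggests setting 4. The right crop shows the dock with yaw about +0.14 and the black cassette with its grey ribbed cap, so it is the right one. Next I move the wrist camera over the sleeve.

Call:
apply_moves:
  plan:
    - {"offset": [2.5, -2, 0.2], "gripper": -1}
    - {"offset": [3.1, -2.4, 0.25], "gripper": -1}
    - {"offset": [3.1, -2.4, 0.25], "gripper": -1}
    - {"offset": [3.1, -2.4, 0.25], "gripper": -1}
    - {"offset": [3.1, -2.4, 0.25], "gripper": -1}
    - {"offset": [3.1, -2.4, 0.25], "gripper": -1}
    - {"offset": [3.1, -2.4, 0.25], "gripper": -1}
    - {"offset": [3.1, -2.4, 0.25], "gripper": -1}
    - {"offset": [3.1, -2.4, 0.25], "gripper": -1}
    - {"offset": [2.9, -2.3, 0.2], "gripper": -1}
    - {"offset": [0, 0, 0], "gripper": -1}
    - {"offset": [0, 0, 0], "gripper": -1}

```text
validation failed for argument at $.pl...
```

```bash
cat > c.py <<'E'
from h import *
import sys
tag=sys.argv[1]
st=r.read_state();print(np.round(st['clock'],2),np.round(st['ee_pos'],1),np.round(st['eef_rot'],3))
im=snap('wrist','w%s.png'%tag);W=cam('wrist',st)
for t in sys.argv[2:]:
    for d in models.pinpoint('wrist',t)[:3]:
        print(t,np.round(d['point'],1).tolist(),round(d['p'],2),[plane(W,d['point'],z).round(1).tolist() for z in (0,50,66,86)])
E
python3 c.py 1 sleeve_grip suction_regulator
```

```text
0.8 [ 228.6 -527.6  224.3] [3.142 0.    0.409]
```

View pics/w1.png

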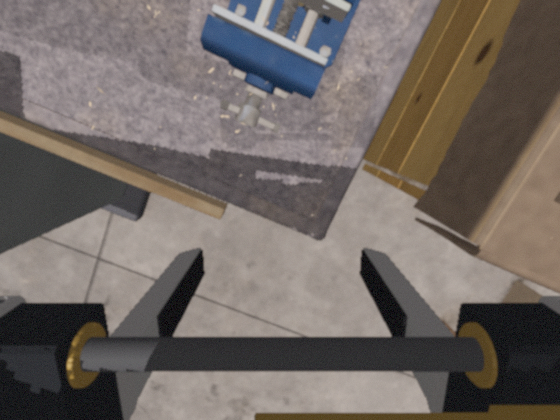

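The move was refused, so the picture only shows the start pose: the blue vise at (275,45), and the bench edge. The rows probably need the angular field too.

Call:
apply_moves:
  plan:
    - {"offset": [2.5, -2, 0.2], "angular": [0, 0, 0], "gripper": -1}
    - {"offset": [3.1, -2.4, 0.25], "angular": [0, 0, 0], "gripper": -1}
    - {"offset": [3.1, -2.4, 0.25], "angular": [0, 0, 0], "gripper": -1}
    - {"offset": [3.1, -2.4, 0.25], "angular": [0, 0, 0], "gripper": -1}
    - {"offset": [3.1, -2.4, 0.25], "angular": [0, 0, 0], "gripper": -1}
    - {"offset": [3.1, -2.4, 0.25], "angular": [0, 0, 0], "gripper": -1}
    - {"offset": [3.1, -2.4, 0.25], "angular": [0, 0, 0], "gripper": -1}
    - {"offset": [3.1, -2.4, 0.25], "angular": [0, 0, 0], "gripper": -1}
    - {"offset": [3.1, -2.4, 0.25], "angular": [0, 0, 0], "gripper": -1}
    - {"offset": [2.9, -2.3, 0.2], "angular": [0, 0, 0], "gripper": -1}
    - {"offset": [0, 0, 0], "angular": [0, 0, 0], "gripper": -1}
    - {"offset": [0, 0, 0], "angular": [0, 0, 0], "gripper": -1}

```text
clock: 2.45
ee_pos: [412.2, -192.5, 200.4]
eef_rot: [3.141, 0.0, 0.409]
wrist_force: [0.5, -0.9, -0.2]
gripper_width: 1.0
grasp_force: 0.0
```

```bash
python3 c.py 2 sleeve_grip suction_regulator
```

```text
2.45 [ 412.2 -192.5  200.4] [3.141 0.    0.409]
sleeve_grip [276.0, 209.7] 0.7 [[396.1, -194.0, 0.0], [408.4, -189.6, 50.0], [412.3, -188.2, 66.0], [417.3, -186.4, 86.0]]
suction_regulator [278.3, 195.4] 0.96 [[412.6, -189.8, 0.0], [422.7, -185.9, 50.0], [425.9, -184.7, 66.0], [429.9, -183.2, 86.0]]
```

View pics/w2.png

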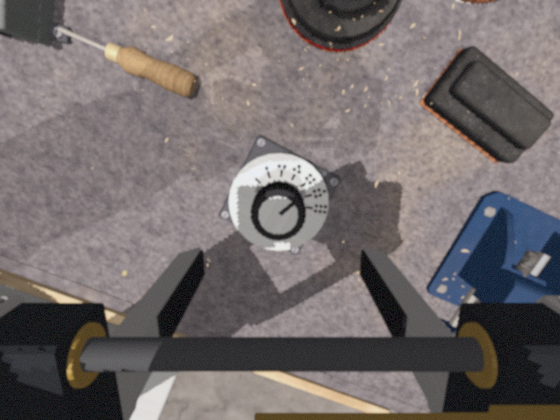

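The sleeve stands at (278,208) with its line pointing right and up. Next I rectify the scale plane so I can read the setting.

```bash
cat > d.py <<'E'
from h import *
import sys
f,cx,cy=sys.argv[1],float(sys.argv[2]),float(sys.argv[3]); out=sys.argv[4]
st=r.read_state();W=cam('wrist',st);im=cv2.imread(f)
o=[]
for z in (36,80):
    s=400/120.
    P=np.array([[cx+60,cy+60],[cx+60,cy-60],[cx-60,cy-60],[cx-60,cy+60]])
    src=np.array([proj(W,[*p,z]) for p in P],np.float32)
    M=cv2.getPerspectiveTransform(src,np.array([[0,0],[400,0],[400,400],[0,400]],np.float32))
    q=cv2.warpPerspective(im,M,(400,400),flags=cv2.INTER_CUBIC);cv2.drawMarker(q,(200,200),(0,0,255),0,12,1);o.append(q)
cv2.imwrite('pics/'+out,np.hstack(o))
S,T=cam('side'),cam('top')
print(tri([(S,(327,183)),(T,(367,259)),(W,(276,209.7))]))
E
python3 d.py pics/w2.png 412.5 -189 rect2.png
```

```text
(array([ 411.96264779, -189.8326712 ,   62.91884891]), [1.9913001488476392, 1.8444818334402697, 1.089004692918712])
```

View pics/rect2.png

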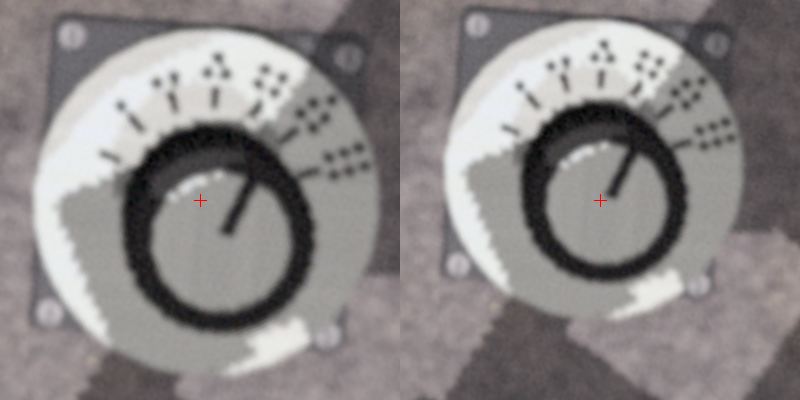

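The disc centre is at (412.3, −190.7). The line stands 27° clockwise and the three-dot mark 4.3°, a difference of 0.40 rad, so the sleeve is at setting 4. It has to turn 45.8° counter-clockwise. I descend and grip.

Call:
apply_moves:
  newtons: 27
  plan:
    - {"offset": [0.08, -0.16, 2.0], "angular": [0, 0, 0], "gripper": -1}
    - {"offset": [0, 0, 3], "angular": [0, 0, 0], "gripper": -1}
    - {"offset": [0, 0, 3], "angular": [0, 0, 0], "gripper": -1}
    - {"offset": [0, 0, 2.5], "angular": [0, 0, 0], "gripper": -1}
    - {"offset": [0, 0, 1.5], "angular": [0, 0, 0], "gripper": -1}
    - {"offset": [0, 0, 1.0], "angular": [0, 0, 0], "gripper": -1}
    - {"offset": [0, 0, 0.4], "angular": [0, 0, 0], "gripper": -1}
    - {"offset": [0, 0, 0], "angular": [0, 0, 0], "gripper": -1}
    - {"offset": [0, 0, 0], "angular": [0, 0, 0], "gripper": 1}
    - {"offset": [0, 0, 0], "angular": [0, 0, 0], "gripper": 1}
    - {"offset": [0, 0, 0], "angular": [0, 0, 0], "gripper": 1}
    - {"offset": [0, 0, 0], "angular": [0, 0, 0], "gripper": 1}
    - {"offset": [0, 0, 0], "angular": [0, 0, 0], "gripper": 1}
    - {"offset": [0, 0, 0], "angular": [0, 0, 0], "gripper": 1}

```text
clock: 4.35
ee_pos: [411.7, -188.9, 66.1]
eef_rot: [-3.138, 0.0, 0.408]
wrist_force: [-1.1, 5.6, 4.1]
gripper_width: 0.528
grasp_force: 27.0
```

Call:
apply_moves:
  plan:
    - {"offset": [0.0, -0.15, 0], "angular": [0, 0, 0], "gripper": 1}
    - {"offset": [0, 0, 0], "angular": [0, 0, -5.9], "gripper": 1}
    - {"offset": [0, 0, 0], "angular": [0, 0, -8], "gripper": 1}
    - {"offset": [0, 0, 0], "angular": [0, 0, -8], "gripper": 1}
    - {"offset": [0, 0, 0], "angular": [0, 0, -8], "gripper": 1}
    - {"offset": [0, 0, 0], "angular": [0, 0, -8], "gripper": 1}
    - {"offset": [0, 0, 0], "angular": [0, 0, -8], "gripper": 1}
    - {"offset": [0, 0, 0], "angular": [0, 0, 0], "gripper": 1}
    - {"offset": [0, 0, 0], "angular": [0, 0, 0], "gripper": 1}
    - {"offset": [0, 0, 0], "angular": [0, 0, 0], "gripper": 1}

```text
clock: 5.6
ee_pos: [411.5, -188.8, 66.1]
eef_rot: [-3.141, 0.0, 1.209]
wrist_force: [0.2, 1.7, 1.2]
gripper_width: 0.529
grasp_force: 27.0
```

Call:
apply_moves:
  plan:
    - {"offset": [0, 0, 0], "angular": [0, 0, 0], "gripper": -1}
    - {"offset": [0, 0, 0], "angular": [0, 0, 0], "gripper": -1}
    - {"offset": [0, 0, 0], "angular": [0, 0, 0], "gripper": -1}
    - {"offset": [0, 0, 0], "angular": [0, 0, 0], "gripper": -1}
    - {"offset": [0, 0, 0], "angular": [0, 0, 0], "gripper": -1}
    - {"offset": [0, 0, -2.0], "angular": [0, 0, 0], "gripper": -1}
    - {"offset": [0, 0, -4], "angular": [0, 0, 0], "gripper": -1}
    - {"offset": [0, 0, -4], "angular": [0, 0, 0], "gripper": -1}
    - {"offset": [0, 0, -3.5], "angular": [0, 0, 0], "gripper": -1}
    - {"offset": [0, 0, 0], "angular": [0, 0, 0], "gripper": -1}
    - {"offset": [0, 0, 0], "angular": [0, 0, 0], "gripper": -1}

```text
clock: 6.98
ee_pos: [411.2, -188.4, 200.3]
eef_rot: [-3.14, -0.0, 1.21]
wrist_force: [-0.4, -0.3, -1.3]
gripper_width: 0.997
grasp_force: 0.0
```

```bash
python3 c.py 3 sleeve_grip; python3 d.py pics/w3.png 412 -189 rect3.png
```

```text
6.98 [ 411.2 -188.4  200.3] [-3.14 -0.    1.21]
sleeve_grip [281.6, 212.2] 0.92 [[404.8, -206.4, 0.0], [409.6, -193.8, 50.0], [411.1, -189.8, 66.0], [413.1, -184.8, 86.0]]
(array([ 410.17699376, -187.70843167,   64.62142239]), [3.6518614473847055, 3.0192608642162306, 4.63964269244286])
```

View pics/rect3.png

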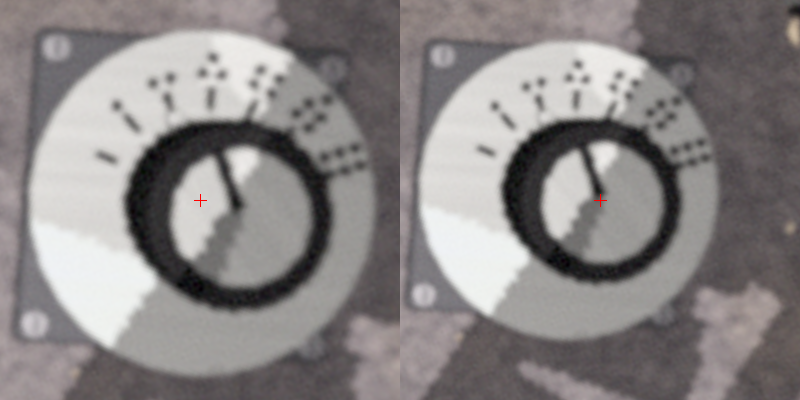

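The line now points at the two-dot mark: −21° measured, −18.6° expected. The sleeve is at 2, so I move to the dock.

Call:
apply_moves:
  plan:
    - {"offset": [2, -0.2, -0.5], "angular": [0, 0, 0], "gripper": -1}
    - {"offset": [3.8, -0.4, -0.5], "angular": [0, 0, 0], "gripper": -1}
    - {"offset": [3.8, -0.4, -0.5], "angular": [0, 0, 0], "gripper": -1}
    - {"offset": [3.8, -0.4, -0.5], "angular": [0, 0, 0], "gripper": -1}
    - {"offset": [3.8, -0.4, -0.5], "angular": [0, 0, 0], "gripper": -1}
    - {"offset": [3.8, -0.4, -0.5], "angular": [0, 0, 0], "gripper": -1}
    - {"offset": [3.8, -0.4, -0.5], "angular": [0, 0, 0], "gripper": -1}
    - {"offset": [3.8, -0.4, -0.5], "angular": [0, 0, 0], "gripper": -1}
    - {"offset": [3.8, -0.2, 0], "angular": [0, 0, 0], "gripper": -1}
    - {"offset": [2.9, -0.1, 0], "angular": [0, 0, 0], "gripper": -1}
    - {"offset": [0, 0, 0], "angular": [0, 0, -7.2], "gripper": -1}
    - {"offset": [0, 0, 0], "angular": [0, 0, -7.2], "gripper": -1}
    - {"offset": [0, 0, 0], "angular": [0, 0, -7.2], "gripper": -1}
    - {"offset": [0, 0, 0], "angular": [0, 0, -7.2], "gripper": -1}
    - {"offset": [0, 0, 0], "angular": [0, 0, 0], "gripper": -1}
    - {"offset": [0, 0, 0], "angular": [0, 0, 0], "gripper": -1}

```text
clock: 9.07
ee_pos: [505.1, 153.1, 240.2]
eef_rot: [-3.14, -0.0, 1.711]
wrist_force: [-0.1, 0.3, 0.0]
gripper_width: 0.999
grasp_force: 0.0
```

```bash
python3 c.py 4 cassette_grip catch_front_pad catch_back_pad filter_dock filter_cassette
```

```text
9.07 [505.1 153.1 240.2] [-3.14  -0.     1.711]
cassette_grip [279.8, 208.1] 0.87 [[505.7, 128.2, 0.0], [504.3, 140.9, 50.0], [503.9, 145.0, 66.0], [503.3, 150.1, 86.0]]
cassette_grip [123.5, 123.4] 0.55 [[306.0, 205.4, 0.0], [329.6, 208.5, 50.0], [337.1, 209.5, 66.0], [346.5, 210.7, 86.0]]
cassette_grip [455.9, 21.2] 0.26 [[668.4, 366.2, 0.0], [646.8, 349.2, 50.0], [639.8, 343.8, 66.0], [631.1, 337.0, 86.0]]
catch_front_pad [253.4, 207.2] 0.77 [[472.0, 124.6, 0.0], [474.8, 137.8, 50.0], [475.7, 142.0, 66.0], [476.9, 147.3, 86.0]]
catch_front_pad [111.7, 146.0] 0.59 [[292.0, 176.7, 0.0], [317.3, 183.4, 50.0], [325.4, 185.5, 66.0], [335.5, 188.2, 86.0]]
catch_back_pad [308.3, 204.2] 0.96 [[541.1, 138.5, 0.0], [535.3, 149.9, 50.0], [533.4, 153.6, 66.0], [531.1, 158.1, 86.0]]
catch_back_pad [143.4, 101.9] 0.85 [[329.0, 233.2, 0.0], [349.7, 232.9, 50.0], [356.3, 232.7, 66.0], [364.6, 232.6, 86.0]]
filter_cassette [280.9, 191.0] 0.89 [[504.0, 150.5, 0.0], [502.8, 160.5, 50.0], [502.4, 163.6, 66.0], [502.0, 167.6, 86.0]]
filter_cassette [155.5, 122.8] 0.75 [[344.0, 211.5, 0.0], [362.8, 213.8, 50.0], [368.8, 214.6, 66.0], [376.3, 215.5, 86.0]]
```

View pics/w4.png

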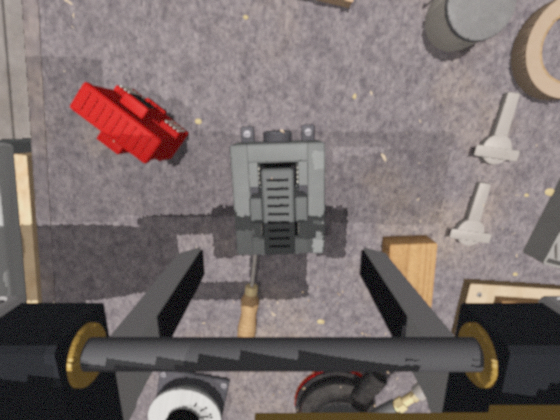

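The picture shows the cassette in its dock at (280,205), catches on the left and right, and the red look-alike at (130,122). The dock leans about 1° against the tool, so I refine yaw and centre numerically.

```bash
cat > e.py <<'E'
from h import *
st=r.read_state();W=cam('wrist',st);im=cv2.imread('pics/w4.png')
cx,cy=504,152;s=5.
for z in (60,90):
    P=np.array([[cx-70,cy+80],[cx+70,cy+80],[cx+70,cy-80],[cx-70,cy-80]])
    M=cv2.getPerspectiveTransform(np.array([proj(W,[*p,z]) for p in P],np.float32),np.array([[0,0],[140*s,0],[140*s,160*s],[0,160*s]],np.float32))
    q=cv2.warpPerspective(im,M,(int(140*s),int(160*s)),flags=cv2.INTER_CUBIC)
    L=cv2.createLineSegmentDetector().detect(cv2.GaussianBlur(cv2.cvtColor(q,6),(0,0),3))[0].reshape(-1,4)/s
    print('z',z)
    for a in sorted(L.tolist(),key=lambda a:-np.hypot(a[2]-a[0],a[3]-a[1]))[:22]:
        x0,y0,x1,y1=cx-70+a[0],cy+80-a[1],cx-70+a[2],cy+80-a[3]
        l=np.hypot(x1-x0,y1-y0);an=np.arctan2(y1-y0,x1-x0)
        m=(an+np.pi/4)%(np.pi/2)-np.pi/4
        if 0<m<.35:
            c,sn=np.cos(.16),np.sin(.16);mx,my=(x0+x1)/2-cx,(y0+y1)/2-cy
            print('len %.0f yaw %.3f  %s  local mid (%.1f,%.1f)'%(l,m,'Y' if abs(np.sin(an))>.7 else 'X',c*mx+sn*my,-sn*mx+c*my))
S,T=cam('side'),cam('top')
print(tri([(S,(281,242)),(T,(236,222)),(W,(279.8,208.1))]))
E
python3 e.py
```

```text
z 60
len 40 yaw 0.179  X  local mid (-2.1,41.3)
len 23 yaw 0.158  X  local mid (-2.3,-23.1)
len 21 yaw 0.157  X  local mid (-2.7,21.2)
len 21 yaw 0.159  X  local mid (-2.6,-16.4)
len 20 yaw 0.145  X  local mid (-2.2,-13.4)
len 17 yaw 0.172  X  local mid (-5.2,11.7)
len 16 yaw 0.178  X  local mid (-9.3,35.3)
len 16 yaw 0.168  X  local mid (-0.3,24.2)
len 15 yaw 0.185  X  local mid (-5.3,-7.1)
len 13 yaw 0.034  Y  local mid (47.1,-53.7)
len 12 yaw 0.177  Y  local mid (18.2,-31.7)
len 12 yaw 0.187  X  local mid (1.0,5.5)
len 10 yaw 0.124  X  local mid (-7.6,-4.2)
len 9 yaw 0.147  X  local mid (-8.1,14.6)
len 9 yaw 0.063  Y  local mid (-36.8,-69.4)
len 9 yaw 0.162  X  local mid (-7.6,2.3)
len 9 yaw 0.159  X  local mid (6.8,35.7)
len 8 yaw 0.021  Y  local mid (47.7,-11.8)
len 8 yaw 0.131  Y  local mid (14.2,19.6)
len 8 yaw 0.189  Y  local mid (-16.6,68.0)
len 8 yaw 0.144  X  local mid (3.4,2.5)
len 8 yaw 0.168  X  local mid (-0.6,60.7)
z 90
len 37 yaw 0.180  X  local mid (-1.7,44.6)
len 27 yaw 0.179  X  local mid (-2.6,39.2)
len 21 yaw 0.155  X  local mid (-2.1,-14.1)
len 19 yaw 0.188  X 
[... 205 characters left out ...]
 0.162  X  local mid (-0.1,29.0)
len 14 yaw 0.160  Y  local mid (13.1,29.3)
len 12 yaw 0.036  X  local mid (34.2,-9.4)
len 12 yaw 0.190  X  local mid (-4.1,0.4)
len 11 yaw 0.158  Y  local mid (16.2,34.8)
len 11 yaw 0.181  Y  local mid (16.9,-22.0)
len 11 yaw 0.033  Y  local mid (43.7,-3.4)
len 10 yaw 0.159  X  local mid (-0.5,62.2)
len 10 yaw 0.147  X  local mid (-4.6,9.0)
len 10 yaw 0.136  X  local mid (-6.8,17.4)
len 9 yaw 0.119  X  local mid (-6.8,3.1)
len 9 yaw 0.169  X  local mid (-18.5,61.9)
len 8 yaw 0.058  Y  local mid (-33.3,-56.4)
len 7 yaw 0.125  X  local mid (-9.3,62.2)
(array([504.38317287, 152.22089505,  82.86920847]), [1.374371981830402, 2.1908180725111213, 2.964569374992439])
```

Call:
apply_moves:
  plan:
    - {"offset": [-0.06, -0.28, 2], "angular": [0, 0, -1.4], "gripper": -1}
    - {"offset": [0, 0, 3], "angular": [0, 0, 0], "gripper": -1}
    - {"offset": [0, 0, 3], "angular": [0, 0, 0], "gripper": -1}
    - {"offset": [0, 0, 1], "angular": [0, 0, 0], "gripper": -1}
    - {"offset": [0, 0, 0], "angular": [0, 0, 0], "gripper": -1}
    - {"offset": [0, 0, 0], "angular": [0, 0, 0], "gripper": -1}

```text
clock: 10.12
ee_pos: [504.0, 152.3, 152.7]
eef_rot: [3.139, 0.0, 1.737]
wrist_force: [-0.1, -0.6, -0.2]
gripper_width: 1.0
grasp_force: 0.0
```

```bash
python3 c.py 5 cassette_grip catch_front_pad catch_back_pad filter_cassette
cat > f.py <<'E'
from h import *
st=r.read_state();W=cam('wrist',st);im=cv2.imread('pics/w5.png')
tcp=np.array(st['ee_pos']);cx,cy=tcp[:2];yw=st['eef_rot'][2]-np.pi/2
u=np.array([np.cos(yw),np.sin(yw)]);v=np.array([-u[1],u[0]])
o=[]
for z in (60,90):
    g=[(-60,80),(60,80),(60,-60),(-60,-60)]
    src=np.array([proj(W,[*(tcp[:2]+a*u+b*v),z]) for a,b in g],np.float32)
    M=cv2.getPerspectiveTransform(src,np.array([[0,0],[390,0],[390,455],[0,455]],np.float32))
    q=cv2.warpPerspective(im,M,(390,455),flags=cv2.INTER_CUBIC)
    for a in (-20,0,20): cv2.line(q,(int(195+a*3.25),0),(int(195+a*3.25),455),(0,255,255),1)
    for b in (-42,0,42): cv2.line(q,(0,int((80-b)*3.25)),(390,int((80-b)*3.25)),(0,0,255),1)
    o.append(q)
cv2.imwrite('pics/rect5.png',np.hstack(o))
E
python3 f.py
```

```text
10.12 [504.  152.3 152.7] [3.139 0.    1.737]
cassette_grip [279.3, 236.3] 0.58 [[507.4, 120.2, 0.0], [504.7, 137.6, 50.0], [503.9, 143.1, 66.0], [502.8, 150.1, 86.0]]
cassette_grip [73.6, 116.4] 0.58 [[299.9, 204.7, 0.0], [330.3, 208.6, 50.0], [340.1, 209.8, 66.0], [352.3, 211.4, 86.0]]
catch_front_pad [52.1, 145.7] 0.96 [[279.6, 174.3, -0.0], [313.3, 183.1, 50.0], [324.1, 185.8, 66.0], [337.6, 189.3, 86.0]]
catch_front_pad [242.1, 234.0] 0.57 [[469.3, 116.4, 0.0], [472.7, 134.3, 50.0], [473.8, 140.1, 66.0], [475.2, 147.3, 86.0]]
catch_back_pad [317.9, 232.1] 0.87 [[545.6, 131.2, 0.0], [536.9, 146.9, 50.0], [534.1, 151.8, 66.0], [530.6, 158.1, 86.0]]
catch_back_pad [97.3, 84.8] 0.62 [[321.2, 236.0, 0.0], [348.2, 234.9, 50.0], [356.9, 234.5, 66.0], [367.7, 234.1, 86.0]]
filter_cassette [278.7, 210.6] 0.86 [[502.3, 147.1, 0.0], [500.4, 160.1, 50.0], [499.9, 164.3, 66.0], [499.1, 169.6, 86.0]]
filter_cassette [120.5, 116.7] 0.85 [[342.7, 211.7, 0.0], [366.4, 214.4, 50.0], [373.9, 215.3, 66.0], [383.4, 216.4, 86.0]]
```

View pics/rect5.png

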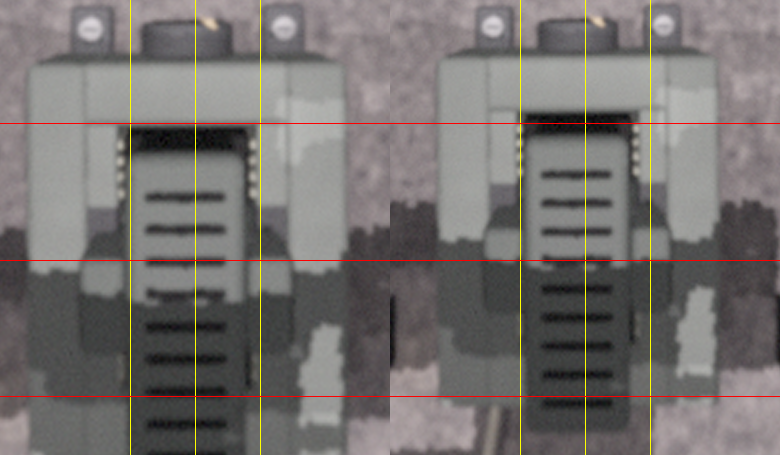

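The rectified view shows cap, pads and dock all about 2 mm left of the TCP, and the cap is at z = 110 as expected. TCP readings are noisy, so I average several and recompute from fresh pictures.

```bash
cat > g.py <<'E'
from h import *
P=[];E=[];F=[]
for i in range(8):
    s=r.read_state();P.append(s['ee_pos']);E.append(np.array(s['eef_rot'])%(2*np.pi));im=snap('wrist')
    F.append([d['point'] for n in ('catch_front_pad','catch_back_pad') for d in models.pinpoint('wrist',n) if 200<d['point'][0]<350])
print(np.mean(P,0).round(2),np.std(P,0).round(2),np.mean(E,0).round(4))
st={'ee_pos':np.mean(P,0),'eef_rot':np.mean(E,0)};W=cam('wrist',st)
yw=st['eef_rot'][2]-np.pi/2;u=np.array([np.cos(yw),np.sin(yw)]);v=np.array([-u[1],u[0]])
for f in F:
    if len(f)==2:
        m=[plane(W,p,86)[:2]-st['ee_pos'][:2] for p in f];c=(m[0]+m[1])/2
        print('pads mid local',round(float(c@u),2),round(float(c@v),2),'span',np.linalg.norm(m[1]-m[0]).round(1))
for a,z in (((393+0,0),60),):pass
# scanline edges of dock at z=60, lit half: find from picture rows
g=cv2.GaussianBlur(cv2.cvtColor(im,cv2.COLOR_RGB2GRAY),(0,0),1).astype(float)
for name,z,b,rng in (('dock',60,45,(-60,60)),('dock',60,30,(-60,60)),('cap',110,28,(-24,20)),('cap',110,22,(-24,20)),('pads',98,4,(-36,32))):
    a=np.arange(*rng,.25);pts=np.array([proj(W,[*(st['ee_pos'][:2]+x*u+b*v),z]) for x in a],np.float32)
    l=cv2.remap(g.astype(np.float32),pts[:,0][None],pts[:,1][None],1)[0];d=np.gradient(l)
    k=np.argsort(-abs(d))[:14];print(name,b,sorted((float(a[i]),round(float(d[i]),1)) for i in k))
E
python3 g.py
```

```text
[502.93 152.15 151.39] [0.2  0.03 0.31] [3.1413 3.1416 1.737 ]
pads mid local -0.43 -45.49 span 23.7
pads mid local -0.39 -44.8 span 23.8
pads mid local 0.44 -45.23 span 24.6
pads mid local -0.02 -44.98 span 23.3
pads mid local 0.04 -45.3 span 23.4
dock 45 [(-60.0, 0.0), (-59.75, 0.0), (-59.5, 0.0), (-59.25, 0.0), (-59.0, 0.0), (-58.75, 0.0), (-58.5, 0.0), (-58.25, 0.0), (-58.0, 0.0), (-57.75, 0.0), (-57.5, 0.0), (-57.25, 0.0), (-57.0, 0.0), (-56.75, 0.0)]
dock 30 [(-60.0, 0.0), (-59.75, 0.0), (-59.5, 0.0), (-59.25, 0.0), (-59.0, 0.0), (-58.75, 0.0), (-58.5, 0.0), (-58.25, 0.0), (-58.0, 0.0), (-57.75, 0.0), (-57.5, 0.0), (-57.25, 0.0), (-57.0, 0.0), (-56.75, 0.0)]
cap 28 [(-24.0, 4.4), (-23.75, 3.9), (-17.5, -3.4), (-17.25, -3.7), (-17.0, -4.2), (-16.75, -4.7), (-16.5, -5.0), (-16.25, -4.6), (-16.0, -3.9), (-15.25, 3.5), (-15.0, 4.9), (-14.75, 4.7), (-14.5, 4.2), (-14.25, 3.6)]
cap 22 [(12.75, 1.8), (14.5, 1.9), (14.75, 2.5), (15.0, 2.8), (15.25, 2.8), (15.5, 2.4), (17.5, -1.9), (17.75, -3.6), (18.0, -5.2), (18.25, -6.0), (18.5, -6.2), (18.75, -5.1), (19.0, -3.7), (19.25, -2.2)]
pads 4 [(-36.0, -0.7), (-35.75, -0.7), (-35.5, -0.8), (-35.25, -0.6), (-30.25, 0.6), (-14.0, -0.5), (-12.25, 0.5), (-5.5, 0.6), (1.0, -0.5), (18.25, 0.9), (20.5, 0.6), (24.25, 0.6), (24.5, 0.6), (31.75, -0.6)]
```

```bash
sed -i "s/E.append(np.array(s\['eef_rot'\])%(2\*np.pi))/e=np.array(s['eef_rot']);e[0]%=2*np.pi;E.append(e)/; s/range(8)/range(4)/" g.py; python3 g.py
```

```text
[502.85 152.14 151.25] [0.   0.01 0.01] [ 3.1416 -0.      1.737 ]
pads mid local 1.25 -0.09 span 56.2
pads mid local -0.98 1.04 span 57.7
pads mid local -0.33 -0.4 span 59.0
pads mid local -0.04 -0.36 span 58.8
dock 45 [(-50.0, 2.4), (-49.75, 2.4), (-49.5, 2.5), (-49.25, 2.5), (-49.0, 2.4), (45.75, -2.7), (46.0, -2.7), (46.25, -3.2), (46.5, -3.8), (46.75, -4.0), (47.0, -3.8), (47.25, -3.5), (47.5, -3.4), (47.75, -2.9)]
dock 30 [(-21.5, -5.1), (-21.25, -5.7), (-21.0, -7.1), (-20.75, -7.7), (-20.5, -7.1), (-20.25, -5.1), (17.25, 5.9), (17.5, 6.2), (17.75, 7.5), (18.0, 8.6), (18.25, 8.6), (18.5, 6.8), (18.75, 5.0), (19.0, 5.3)]
cap 28 [(-18.75, -5.8), (-18.5, -5.6), (-18.25, -5.3), (-15.5, 5.5), (-15.25, 5.3), (12.5, -5.6), (12.75, -6.1), (13.0, -5.7), (13.25, -5.5), (13.5, -5.3), (16.0, 5.8), (16.25, 5.8), (16.5, 5.7), (16.75, 5.5)]
cap 22 [(-16.0, 5.1), (-15.75, 5.4), (-15.5, 5.2), (-15.25, 5.4), (-15.0, 5.3), (-11.5, -5.1), (-11.25, -5.7), (-11.0, -5.6), (8.75, 5.3), (9.0, 5.5), (12.75, -5.6), (13.0, -5.9), (13.25, -5.3), (13.5, -5.2)]
pads 4 [(-28.5, 4.1), (-28.25, 4.4), (-28.0, 4.5), (-19.5, -4.1), (-19.25, -4.3), (-19.0, -4.4), (-12.0, -4.3), (-11.75, -4.2), (13.25, -4.3), (25.5, -4.5), (25.75, -5.1), (26.0, -5.1), (26.25, -4.5), (26.5, -4.5)]
```

The edges agree: dock, well, cap and pads are all centred 1.2 mm along −tool y, with the expected sizes. I descend and pinch.

Call:
apply_moves:
  newtons: 28
  plan:
    - {"offset": [-0.05, -0.15, 1.0], "angular": [0, 0, 0], "gripper": -1}
    - {"offset": [0, 0, 1.5], "angular": [0, 0, 0], "gripper": -1}
    - {"offset": [0, 0, 1.5], "angular": [0, 0, 0], "gripper": -1}
    - {"offset": [0, 0, 1.5], "angular": [0, 0, 0], "gripper": -1}
    - {"offset": [0, 0, 1.0], "angular": [0, 0, 0], "gripper": -1}
    - {"offset": [0, 0, 0], "angular": [0, 0, 0], "gripper": -1}
    - {"offset": [0, 0, 0], "angular": [0, 0, 0], "gripper": 1}
    - {"offset": [0, 0, 0], "angular": [0, 0, 0], "gripper": 1}
    - {"offset": [0, 0, 0], "angular": [0, 0, 0], "gripper": 1}
    - {"offset": [0, 0, 0], "angular": [0, 0, 0], "gripper": 1}
    - {"offset": [0, 0, 0], "angular": [0, 0, 0], "gripper": 1}
    - {"offset": [0, 0, 0], "angular": [0, 0, 0], "gripper": 1}
    - {"offset": [0, 0, 0], "angular": [0, 0, 0], "gripper": 1}
    - {"offset": [0, 0, 0], "angular": [0, 0, 0], "gripper": 1}

```text
clock: 13.92
ee_pos: [501.8, 151.4, 86.9]
eef_rot: [3.141, 0.0, 1.737]
wrist_force: [-1.9, -0.7, 5.9]
gripper_width: 0.391
grasp_force: 28.0
```

```bash
cat > s.py <<'E'
from h import *
for i in range(3):
    s=r.read_state();print({k:np.round(s[k],3).tolist() for k in ('clock','ee_pos','wrist_force','wrist_torque','gripper_width','grasp_force')});snap('side','s%.2f.png'%s['clock'])
E
python3 s.py
```

```text
{'clock': 13.925, 'ee_pos': [501.752, 151.447, 86.872], 'wrist_force': [-1.851, -0.71, 5.92], 'wrist_torque': [-0.088, 0.173, -0.029], 'gripper_width': 0.391, 'grasp_force': 27.996}
{'clock': 13.975, 'ee_pos': [501.747, 151.458, 86.875], 'wrist_force': [-0.805, 0.207, 5.685], 'wrist_torque': [-0.075, 0.149, -0.023], 'gripper_width': 0.388, 'grasp_force': 27.996}
{'clock': 14.025, 'ee_pos': [501.753, 151.447, 86.868], 'wrist_force': [-0.777, -0.288, 5.138], 'wrist_torque': [-0.094, 0.2, 0.016], 'gripper_width': 0.391, 'grasp_force': 27.996}
```

Call:
apply_moves:
  plan:
    - {"offset": [0, 0, -0.2], "angular": [0, 0, 0], "gripper": 1}
    - {"offset": [0, 0, -0.3], "angular": [0, 0, 0], "gripper": 1}
    - {"offset": [0, 0, -0.3], "angular": [0, 0, 0], "gripper": 1}
    - {"offset": [0, 0, 0], "angular": [0, 0, 0], "gripper": 1}
    - {"offset": [0, 0, 0], "angular": [0, 0, 0], "gripper": 1}

```text
clock: 14.7
ee_pos: [501.4, 151.4, 94.1]
eef_rot: [-3.141, -0.0, 1.737]
wrist_force: [1.1, 0.2, -2.3]
gripper_width: 0.391
grasp_force: 28.0
```

The wrist force shows only a light weight, with no sign of the lock holding, so I lift straight up.

Call:
apply_moves:
  plan:
    - {"offset": [0, 0, -0.6], "angular": [0, 0, 0], "gripper": 1}
    - {"offset": [0, 0, -0.8], "angular": [0, 0, 0], "gripper": 1}
    - {"offset": [0, 0, -0.8], "angular": [0, 0, 0], "gripper": 1}
    - {"offset": [0, 0, -0.8], "angular": [0, 0, 0], "gripper": 1}
    - {"offset": [0, 0, -0.8], "angular": [0, 0, 0], "gripper": 1}
    - {"offset": [0, 0, -0.8], "angular": [0, 0, 0], "gripper": 1}
    - {"offset": [0, 0, -0.8], "angular": [0, 0, 0], "gripper": 1}
    - {"offset": [0, 0, -1], "angular": [0, 0, 0], "gripper": 1}
    - {"offset": [0, 0, -1], "angular": [0, 0, 0], "gripper": 1}
    - {"offset": [0, 0, -1], "angular": [0, 0, 0], "gripper": 1}
    - {"offset": [0, 0, -1], "angular": [0, 0, 0], "gripper": 1}
    - {"offset": [0, 0, -0.8], "angular": [0, 0, 0], "gripper": 1}
    - {"offset": [0, 0, -0.4], "angular": [0, 0, 0], "gripper": 1}
    - {"offset": [0, 0, 0], "angular": [0, 0, 0], "gripper": 1}
    - {"offset": [0, 0, 0], "angular": [0, 0, 0], "gripper": 1}
    - {"offset": [0, 0, 0], "angular": [0, 0, 0], "gripper": 1}
    - {"offset": [0, 0, 0], "angular": [0, 0, 0], "gripper": 1}
    - {"offset": [0, 0, 0], "angular": [0, 0, 0], "gripper": 1}

```text
clock: 16.95
ee_pos: [501.4, 151.4, 200.1]
eef_rot: [-3.141, -0.0, 1.737]
wrist_force: [-0.2, 0.4, -2.9]
gripper_width: 0.387
grasp_force: 28.0
```

```bash
cat > v.py <<'E'
from h import *
s=r.read_state();a=snap('side')[150:330,210:390,::-1];b=snap('top')[190:300,200:410,::-1]
cv2.imwrite('pics/fin.png',np.hstack([cv2.resize(a,(400,400),interpolation=2),cv2.copyMakeBorder(cv2.resize(b,(400,210),interpolation=2),0,190,0,0,0)]))
print({k:np.round(s[k],3).tolist() for k in ('clock','ee_pos','wrist_force','wrist_torque','gripper_width','grasp_force')})
print([(d['point'],d['p']) for d in models.pinpoint('side','cassette_grip')][:2],proj(cam('side'),s['ee_pos']))
E
python3 v.py
```

```text
{'clock': 16.95, 'ee_pos': [501.388, 151.401, 200.127], 'wrist_force': [-0.172, 0.43, -2.881], 'wrist_torque': [-0.064, -0.082, -0.03], 'gripper_width': 0.387, 'grasp_force': 27.994}
[([341.1, 271.1], 0.78), ([281.4, 205.1], 0.69)] [281.58436238 206.57259905]
```

View pics/fin.png

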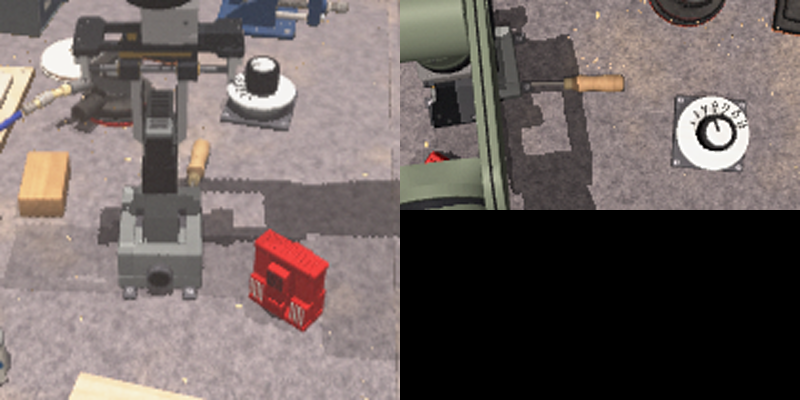

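The cassette hangs upright in the fingers, well clear above the empty dock. The sleeve line points at 2, and the red part and awl are undisturbed. I hand the job in.

```bash
python3 -c "
from plant import finish_job
print(finish_job())"
```

```text
the job is handed in; nothing more can be done
None
```

The job is handed in: the suction sleeve is at 2, and the gripper is holding the cassette upright and still by its pinched catches, about 7 cm above the dock, at about 17 s on the clock.

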